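Release the ratchet stop of the jar rack and push it back

TASK

Make room in the jar rack on the worktop: with the fingertips press down the sprung release paddle on the rack's sliding stop and, keeping it pressed, push the stop away from the jars to the far end of its bar, then let go so that the ratchet catches again. Only touch the rack: the little jars in the row and the other things on the worktop are not to be lifted, tipped or shifted.

Things in the scene. Friction and masses are not known exactly. Their poses are not given: they have to be found in the camera images.
- rack: jar rack fixed to the worktop: toothed aluminium bar, 400 mm long, 55 mm up, on wooden feet (78 mm high); 3 small jars stand in front of it between an end plate and the sliding stop. Origin: on the worktop below the rack's middle, 28 mm in front of the bar. y axis: along the bar, from the jars to the free end (the way to push; roughly the robot's left); x away from the robot; yaw -0.3 to 0.12
- stop (a joint): sliding stop's place along the rack's y axis, m: 0 nearest the jars, 0.130 at the far end of the bar (firm end); starts at 0.005 to 0.07. The ratchet blocks growing values (after up to 8 mm of play) unless the release is held down; then it slides with about 2 N. Towards the jars it clicks along freely under a light push
- release (a joint): release paddle's angle, rad: 0 up at rest (up to 0.2 if its pawl sits on a tooth), 0.35 fully down (firm). From 0.2 on the ratchet is free. A spring lifts it: 2 N at first, 5 N fully down, at point paddle. The pivot lies along the bar, 39 mm behind and 9 mm below that point, which sinks 8 mm for 0.2 rad, 13 mm for 0.35 rad
- paddle (a point): middle of the top of the black release paddle on the sliding stop, on the robot's side of the bar; level and 86 mm above the worktop when up; 56 mm deep (towards the bar) by 47 mm along the bar. Pressed from above; the point moves with stop and paddle
- push_wall (a point): upright wall of the stop at the paddle's far end (rack +y): point on its face towards the paddle, 29.5 mm along the bar from the paddle's middle, 7 mm below the wall's top. Wall 54 mm wide, 9 mm thick, top 112 mm above the worktop (26 mm above the paddle). Fingertips on the paddle can push on this face; the paddle's jar side has no wall
- jaw_face (a point): point on the jar-side face of the stop's wooden plate (8 mm thick, 75 mm high, reaching 90 mm in front of the rack's origin), 40 mm above the worktop and 35.5 mm along the bar from the paddle's middle
- spice_a: small upright spice jar of the row with a yellow-brown cap, 45 mm across, 100 mm high; origin at the centre of its underside
- spice_b: small upright spice jar of the row with a white cap, 47 mm across, 98 mm high; origin at the centre of its underside
- salt_shaker: small upright salt shaker of the row, 44 mm across, 90 mm high; origin at the centre of its underside
- jar_jam: jam jar that waits for a place, 68 mm across, 84 mm high, beyond the free end of the rack; bystander; origin under its centre
- tin_peas: upright food tin, 75 mm across, 110 mm high, far to the right; bystander; origin under its centre
- tea_light: tea light, 38 mm across, 16 mm high; bystander; origin under its centre
Mind the look-alikes: they are no part of the job. What is shaped like the spice_b but pink is not meant.

How it is judged (in metres and radians):
On the way, in this order (a step that is already met when the one before it is completed fails the run):
1. the release paddle is pressed down before the stop has gone far (under 90 mm) (value of joint release above 0.2 rad and value of joint stop below 0.09 m and contact force between the fingers and release above 0.5 N), for 0.1 s.
2. the stop has been pushed back to the far end of its bar (value of joint stop above 0.12 m), for 0.1 s.
At the end, for the whole second after the job is handed in: The stop stands at rest within 10 mm of the far end of its bar, the release paddle is up again (below 0.2 rad), and the three jars of the row stand upright within 20 mm of where they were (value of joint stop above 0.12 m and value of joint release below 0.2 rad and velocity of joint stop below 0.01 m/s and distance of each of spice_a, spice_b, salt_shaker from where it was at the start of the episode below 0.02 m and angle between each of spice_a, spice_b, salt_shaker's own z axis and vertical below 0.15 rad); the robot touches nothing.
It fails at once if a jar of the row is shifted by more than 20 mm, lifted or tipped (distance of any of spice_a, spice_b, salt_shaker from where it was at the start of the episode above 0.02 m or angle between any of spice_a, spice_b, salt_shaker's own z axis and vertical above 0.25 rad).
It fails at once if another thing on the worktop is shifted by more than 20 mm, lifted or tipped (distance of any of jar_jam, tin_peas, tea_light from where it was at the start of the episode above 0.02 m or angle between any of jar_jam, tin_peas, tea_light's own z axis and vertical above 0.25 rad).
It also fails if it takes over 40 s, if anything falls off the work surface, if the arm or the gripper's body presses on something with over 40 N, if the wrist force passes 120 N, or if a joint passes its speed limit or range.

ROBOT

A 7-joint arm with a two-finger parallel gripper is mounted at the origin on a cart in front of the work surface, level with it; the furniture and walls round the work are solid. World frame = base frame: x ahead of the robot, y to its left, z up, the work surface at z = 0. Lengths are in m, angles in degrees, forces in N, time in s.
With the tool pointing down it reaches from about 0.4 to 0.85 m from the base axis. Payload 4.5 kg.
Tool frame: the origin (TCP) lies midway between the tips of the shut fingers; the grasp point (between the pads) lies 19 mm behind it; z points along the fingers, y is the line along which they close (so a half turn about z gives the same grasp; the last joint's range is limited). The gripper opens to 88 mm and grips with 3 to 60 N. Pads are 18 mm wide; open, the fingers measure 123 mm over their backs; the gripper's body (75 mm by 187 mm) begins 45 mm behind the grasp point.
Start: joints at [70.405, 39.483, -11.15, 89.685, 9.013, 51.709, -12.324], TCP at [0.229, -0.581, 0.239] pointing down, gripper open.
Joint ranges: [-172.22, 172.22], [-26.19, 119.32], [-84.43, 86.54], [7.71, 146.69], [-57.33, 237.33], [2.42, 119.75], [-152.13, 152.13]. Speed limits (degrees/s): [147.25, 147.25, 180, 180, 180, 180, 180].

INTERFACE

Orientations are given as a 3x3 rotation matrix whose columns are the frame's x, y, z axes.
In Python, from cell import telemetry, capture, calibration, finish_job, recognise gives the robot as it stands.
- The arm moves only by the tool carry_out, never from a script. Its argument "commands" is a list of rows, each a list of 7 numbers: the shift along the tool's x, y, z in m, then the turn, a rotation vector about the tool's x, y, z in degrees, then the gripper's target within -1 to 1 (fully open at 1, half-way at 0, shut at -1). In form: [[x, y, z, wx, wy, wz, claw], ...]. A call has exactly 8 rows; each row shifts and turns the commanded pose from where the row before left it, along the tool's axes as they then stand; what a row does not reach is not made up. A row lasts 1/12 s, in which the tool goes at most 41.7 mm and 7.16 degrees, less where a joint would pass 70% of its speed; a pose out of reach is approached as far as the arm can. A call is refused whole if a number of a shift passes 0.0417 or a number of a turn 7.16, either way. A call with a gripper value outside its range is refused whole. The fingers move at their own pace and stop on an object; "newtons" is the grip in N (left out, the last holds). Time passes only in rows, so rows that do not move let the fingers close, or fill a call up. It gives the time, the measured TCP pose, the force, the opening and the grip force at its end, in the units of the state.
- telemetry.state(): the state, without advancing time (a new reading comes with each control period).
- capture(name): name is "side" or "top" or "wrist"; returns the picture (384x512x3 uint8, blue, green, red); there is no depth.
- calibration(name): a dict with "fx", "fy", "cx", "cy" (pixels), "R" (3x3) and "t" (3): a world point X has camera coordinates R X + t. Camera axes: x right, y down, z forward; pixel columns grow to the right and rows downward; lengths in m; the calibration is good to about 2 mm. A picture is of the moment at which its call begins: read the wrist's pose just before it. calibration takes no time and is no camera call; for the wrist camera it gives the pose at the moment of the call.
- finish_job(): hands the job in; it is judged then, once.
Trained networks look in the newest picture that a camera, given by its name, has taken for a name from the list of things; names that differ only in an ending like _2 or _b are one class to them, and where a whole thing is asked for, a point or a joint stands for the part that bears it (a point fixed in the world has none). Each returns a list of dicts, best first, with "confidence" (0 to 1); they miss things now and then, are a little off and sometimes report something else, mostly with a low value. They report only what shows in the picture. A call takes as long as a camera call. They do not tell look-alikes from the thing itself.
- recognise(target, camera): "box" ([left, top, right, bottom] in pixels, round what is visible of it).
The state is a dict: "t": time; "q": joint angles; "qd": joint speeds; "joint_torque": joint torques, N m; "tool_pos": TCP position; "eef_rot": TCP orientation; "contact_force": force on the tool from outside, world axes, zero at the start; "moment": the same for the moment, N m; "opening": finger opening in m; "grip_force": force on a finger pad.
Only numpy, scipy, OpenCV 4.12 (cv2) and the standard library are available. Lean on these libraries where they do the work, as an engineer would, in place of code of your own. Each camera call takes 0.05 s, during which the arm holds its last target. There are 200 camera calls.

## Working session

There is one attempt and no reset: what is moved stays moved. The work goes in short steps, Python scripts to look and compute and a tool call to move; the robot and the scene stay as the last step left them, time stands still between calls to the robot, and variables do not carry over. Pictures are saved under pics/ and viewed, at most 10 in all, crops included, and the job is handed in when it is done.

Besides the shell and the picture viewer there is one more tool, called after ">>>" as name([rows], argument=value, ...), one row to a line, values as JSON. carry_out: Moves the arm, as the interface text tells. Its arguments: {"type":"object","properties":{"commands":{"type":"array"},"newtons":{"type":"number"}},"required":["commands"]}

```bash
mkdir -p pics; ls; python3 - <<'E'
from cell import telemetry, capture, calibration, recognise
import cv2,numpy as np
s=telemetry.state();print(s['t'],s['tool_pos'],np.round(s['eef_rot'],3).tolist(),s['opening'])
ims=[]
for c in ("side","top"):
    im=capture(c);cv2.imwrite(f"pics/{c}0.png",im)
    k=calibration(c);print(c,k['fx'],k['cx'],k['cy'],np.round(k['R'],3).tolist(),np.round(k['t'],3))
    for n in ("rack","stop","paddle","push_wall","spice_a","salt_shaker","jar_jam","tea_light","tin_peas"):
        try: print(n,[(np.round(d['box']).astype(int).tolist(),round(d['confidence'],2)) for d in recognise(n,c)][:4])
        except Exception as e: print(n,e)
E
```

```text
pics
0.0 [ 0.2291132  -0.58079859  0.2378978 ] [[0.93, 0.367, -0.001], [0.367, -0.93, 0.002], [-0.0, -0.002, -1.0]] 0.08819168260909549
side 470.68240870783944 250.10968143136566 193.30229485726315 [[0.588, -0.809, -0.001], [-0.574, -0.416, -0.705], [0.57, 0.415, -0.709]] [-0.254  0.396  1.314]
rack [([251, 203, 332, 266], 0.94)]
stop [([253, 200, 279, 234], 0.74)]
paddle []
push_wall [([250, 201, 281, 237], 0.6)]
spice_a [([282, 221, 300, 251], 0.95), ([351, 229, 372, 261], 0.74), ([369, 278, 395, 305], 0.72), ([268, 211, 286, 244], 0.57)]
salt_shaker [([298, 233, 311, 257], 0.6)]
jar_jam [([151, 129, 167, 154], 0.59), ([250, 201, 335, 266], 0.57)]
tea_light [([335, 269, 347, 280], 0.46)]
tin_peas [([376, 240, 403, 284], 0.84)]
top 496.3248464537797 254.21863831428274 188.91926696536038 [[-0.456, -0.89, -0.019], [-0.689, 0.367, -0.625], [0.563, -0.272, -0.78]] [0.297 0.397 1.907]
rack []
stop []
paddle []
push_wall []
spice_a []
salt_shaker []
jar_jam []
tea_light []
tin_peas []
```

```bash
python3 - <<'E'
import cv2,numpy as np
a=cv2.imread("pics/side0.png");b=cv2.imread("pics/top0.png")
cv2.imwrite("pics/a.png",cv2.resize(a[190:280,230:350],None,fx=6.6,fy=6.6,interpolation=2))
cv2.imwrite("pics/b.png",np.hstack([cv2.resize(a,(400,300)),cv2.resize(b,(400,300))]))
E
```

```text
(no output)
```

View pics/a.png

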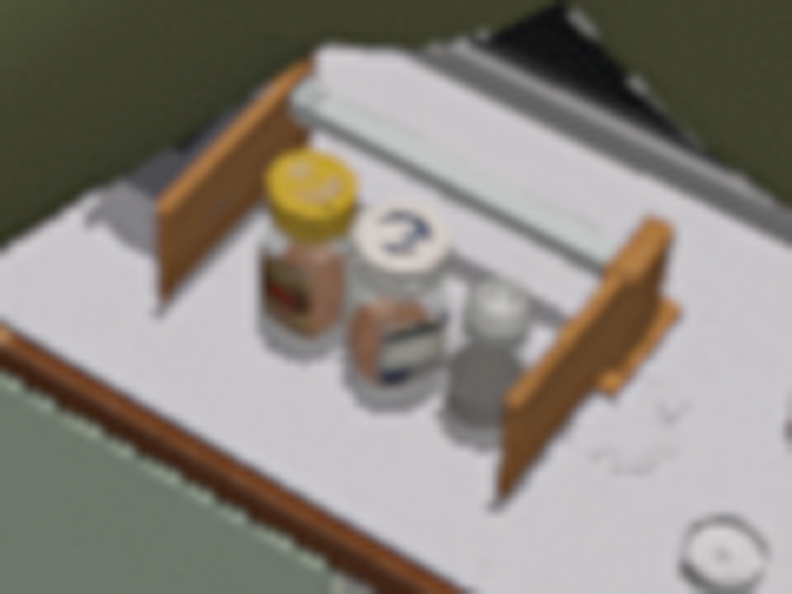

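View pics/b.png

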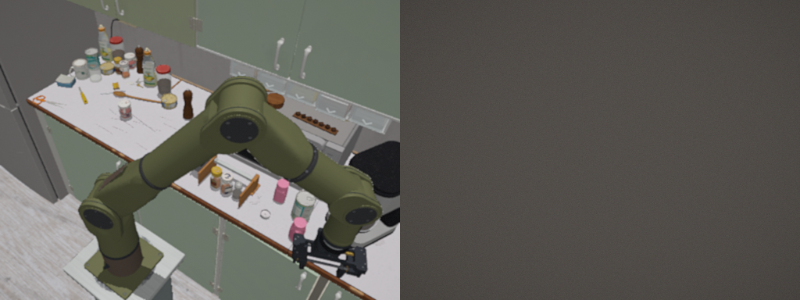

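```bash
cat > h.py <<'E'
import numpy as np
from cell import calibration
def ray(c,u,v,z,k=None):
    k=k or calibration(c);R=np.array(k['R']);t=np.array(k['t'])
    d=R.T@np.array([(u-k['cx'])/k['fx'],(v-k['cy'])/k['fy'],1]);o=-R.T@t
    return o+d*(z-o[2])/d[2]
def proj(c,X,k=None):
    k=k or calibration(c);p=np.array(k['R'])@np.array(X)+np.array(k['t'])
    return np.array([k['fx']*p[0]/p[2]+k['cx'],k['fy']*p[1]/p[2]+k['cy']])
E
python3 - <<'E'
from h import *
def c(u,v,z,n):print(n,np.round(ray("side",u/6.6+230,v/6.6+190,z),3))
c(495,500,0,'endplate near bottom');c(510,400,.075,'endplate near top');c(660,220,.08,'endplate far top')
c(160,308,0,'stop near bottom');c(160,205,.078,'stop near top');c(310,65,.08,'stop far top')
c(300,95,.06,'bar L');c(605,255,.06,'bar R')
c(310,180,.1,'yellow top');c(405,232,.098,'white');c(497,290,.09,'salt');c(725,560,.01,'tealight')
print(ray("side",159,153,0))
k=calibration("wrist");print(np.round(k['R'],3).tolist(),k['t'],k['fx'],-np.array(k['R']).T@k['t'])
E
```

```text
endplate near bottom [ 0.442 -0.206  0.   ]
endplate near top [ 0.443 -0.206  0.075]
endplate far top [ 0.576 -0.21   0.08 ]
stop near bottom [ 0.444 -0.008  0.   ]
stop near top [ 0.444 -0.008  0.078]
stop far top [ 0.564 -0.015  0.08 ]
bar L [ 0.56  -0.013  0.06 ]
bar R [ 0.557 -0.192  0.06 ]
yellow top [ 0.483 -0.068  0.1  ]
white [ 0.484 -0.122  0.098]
salt [ 0.485 -0.173  0.09 ]
tealight [ 0.468 -0.314  0.01 ]
[0.57064951 0.54786104 0.        ]
[[0.367, -0.93, 0.0], [-0.886, -0.349, 0.306], [-0.285, -0.113, -0.952]] [-0.62511754 -0.04271488  0.38946084] 270.9794988581751 [ 0.30229553 -0.55258777  0.38410989]
```

>>> carry_out([
  [0.014,-0.014,0,0,0,0,-1],
  [0.028,-0.0285,0,0,0,0,-1],
  [0.028,-0.0285,0,0,0,0,-1],
  [0.028,-0.0285,0,0,0,0,-1],
  [0.028,-0.0285,0,0,0,0,-1],
  [0.028,-0.0285,0,0,0,0,-1],
  [0.028,-0.0285,0,0,0,0,-1],
  [0.028,-0.0285,0,0,0,0,-1],
], newtons=20)

```text
t: 1.67
tool_pos: [0.3469, -0.3041, 0.239]
eef_rot: [[0.93, 0.367, 0.001], [0.367, -0.93, -0.0], [0.001, 0.001, -1.0]]
contact_force: [1.3, -0.0, 0.2]
opening: 0.0367
grip_force: 0.0
```

>>> carry_out([
  [0.028,-0.0285,0,0,0,0,-1],
  [0.028,-0.0285,0,0,0,0,-1],
  [0.028,-0.0285,0,0,0,0,-1],
  [0.028,-0.0285,0,0,0,0,-1],
  [0.028,-0.0285,0,0,0,0,-1],
  [0.028,-0.0285,0,0,0,0,-1],
  [0.028,-0.0285,0,0,0,0,-1],
  [0.014,-0.014,0,0,0,0,-1],
])

```text
t: 2.33
tool_pos: [0.4656, -0.0244, 0.2391]
eef_rot: [[0.928, 0.373, 0.003], [0.373, -0.928, 0.003], [0.004, -0.001, -1.0]]
contact_force: [1.0, 0.1, 0.1]
opening: 0.0002
grip_force: 0.0
```

>>> carry_out([
  [0,0,0,0,0,4.6,-1],
  [0,0,0,0,0,4.6,-1],
  [0,0,0,0,0,4.6,-1],
  [0,0,0,0,0,4.6,-1],
  [0,0,0,0,0,4.6,-1],
  [0,0,0,0,0,0,-1],
  [0,0,0,0,0,0,-1],
  [0,0,0,0,0,0,-1],
])

```text
t: 3.0
tool_pos: [0.4634, -0.03, 0.2388]
eef_rot: [[1.0, -0.023, 0.0], [-0.023, -1.0, -0.0], [0.0, -0.0, -1.0]]
contact_force: [0.3, -0.5, -0.3]
opening: 0.0003
grip_force: 0.0
```

```bash
python3 - <<'E'
from h import *
from cell import telemetry, capture, recognise
import cv2
s=telemetry.state();print(s['t'],s['tool_pos'],np.round(s['eef_rot'],3).tolist(),s['opening'],s['contact_force'])
for c in ("wrist","side"):
    im=capture(c);cv2.imwrite(f"pics/{c}1.png",im)
    for n in ("rack","stop","paddle","push_wall","spice_a","jar_jam"):
        print(c,n,[(np.round(d['box']).astype(int).tolist(),round(d['confidence'],2)) for d in recognise(n,c)][:4])
E
```

```text
3.0 [ 0.46344966 -0.02996168  0.23880137] [[1.0, -0.023, 0.0], [-0.023, -1.0, -0.0], [0.0, -0.0, -1.0]] 0.0003071376548253675 [ 0.34120057 -0.45180157 -0.25697265]
wrist rack [([39, 63, 433, 193], 0.94)]
wrist stop [([164, 71, 246, 195], 0.97)]
wrist paddle [([186, 83, 232, 173], 0.95), ([442, 144, 480, 172], 0.57)]
wrist push_wall [([39, 65, 435, 194], 0.72), ([166, 69, 245, 193], 0.58)]
wrist spice_a [([273, 133, 320, 185], 0.88), ([309, 132, 365, 184], 0.82), ([456, 46, 512, 94], 0.76)]
wrist jar_jam []
side rack [([222, 176, 332, 264], 0.57)]
side stop [([247, 190, 278, 232], 0.69)]
side paddle [([251, 194, 273, 213], 0.77)]
side push_wall [([243, 192, 282, 236], 0.57)]
side spice_a [([282, 223, 299, 252], 0.96), ([266, 213, 286, 242], 0.76), ([351, 228, 373, 260], 0.65), ([370, 280, 391, 311], 0.62)]
side jar_jam [([249, 193, 268, 214], 0.15)]
```

View pics/wrist1.png

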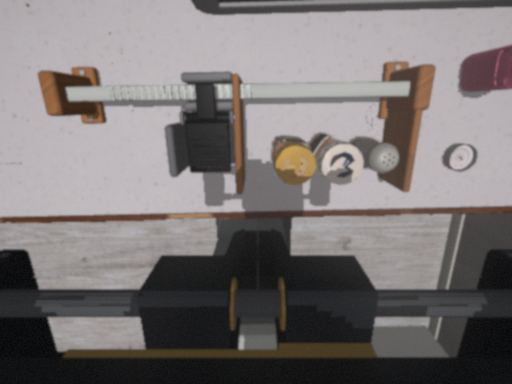

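```bash
python3 - <<'E'
from h import *
import cv2
im=cv2.imread("pics/wrist1.png");cv2.imwrite("pics/c.png",cv2.resize(im[60:200,150:270],None,fx=4.2,fy=4.2,interpolation=2))
for n,u,v,z in (("bar free end",67,94,.06),("bar end jars",408,89,.06),("jar-side edge paddle near",232,171,.086),("paddle near left",190,171,.086),("paddle far right",230,112,.086),("plate near top",239,192,.077),("endplate near top",411,190,.077),("yellow",296,165,.1),("white",343,163,.098),("tea",461,157,.016),("leftfootplate near",51,115,.078)):
    print(n,np.round(ray("wrist",u,v,z),3))
E
```

```text
bar free end [0.56  0.181 0.06 ]
bar end jars [ 0.555 -0.202  0.06 ]
jar-side edge paddle near [ 0.472 -0.002  0.086]
paddle near left [0.474 0.045 0.086]
paddle far right [ 0.536 -0.004  0.086]
plate near top [ 0.445 -0.008  0.077]
endplate near top [ 0.442 -0.212  0.077]
yellow [ 0.48  -0.072  0.1  ]
white [ 0.481 -0.123  0.098]
tea [ 0.468 -0.31   0.016]
leftfootplate near [0.538 0.192 0.078]
```

View pics/c.png

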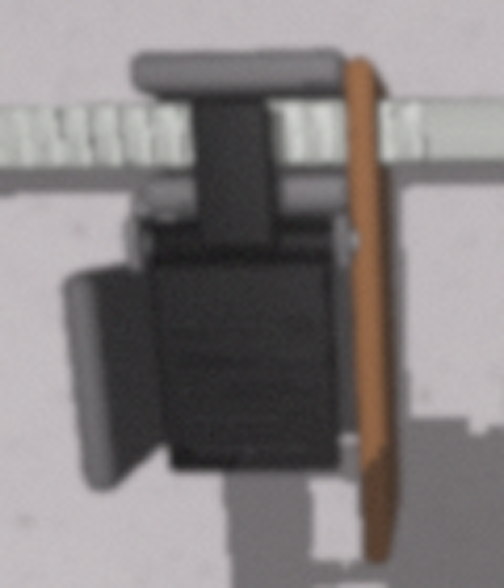

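>>> carry_out([
  [0.007,-0.012,0,0,0,0,-1],
  [0.007,-0.012,0,0,0,0,-1],
  [0.007,-0.012,0.005,0,0,0,-1],
  [0.007,-0.012,0.02,0,0,0,-1],
  [0.006,-0.01,0.025,0,0,0,-1],
  [0,0,0.025,0,0,0,-1],
  [0,0,0.025,0,0,0,-1],
  [0,0,0.015,0,0,0,-1],
])

```text
t: 4.37
tool_pos: [0.498, 0.0278, 0.1212]
eef_rot: [[1.0, -0.024, -0.003], [-0.024, -1.0, -0.0], [-0.003, 0.0, -1.0]]
contact_force: [0.2, 0.0, -0.7]
opening: 0.0005
grip_force: 0.0
```

>>> carry_out([
  [0,0,0.007,0,0,0,-1],
  [0,0,0.005,0,0,0,-1],
  [0,0,0.0,0,0,0,-1],
  [0,0,0,0,0,0,-1],
  [0,0,0,0,0,0,-1],
  [0,0,0,0,0,0,-1],
  [0,0,0,0,0,0,-1],
  [0,0,0,0,0,0,-1],
])

```text
t: 5.03
tool_pos: [0.4992, 0.0271, 0.1122]
eef_rot: [[1.0, -0.026, 0.001], [-0.026, -1.0, 0.0], [0.001, -0.0, -1.0]]
contact_force: [-0.3, -1.1, -0.4]
opening: 0.0007
grip_force: 0.0
```

```bash
python3 - <<'E'
from h import *
from cell import telemetry, capture, recognise
import cv2
s=telemetry.state();print(s['t'],s['tool_pos'],np.round(s['eef_rot'],3).tolist(),s['contact_force'])
a=capture("side");b=capture("wrist")
cv2.imwrite("pics/d.png",np.hstack([cv2.resize(a[170:260,220:310],(500,500),interpolation=2),cv2.resize(b[:250,120:270],(300,500),interpolation=2)]))
E
```

```text
5.0333 [0.4991792  0.02706452 0.11222609] [[1.0, -0.026, 0.001], [-0.026, -1.0, 0.0], [0.001, -0.0, -1.0]] [-0.34111419 -1.07656813 -0.44037878]
```

View pics/d.png

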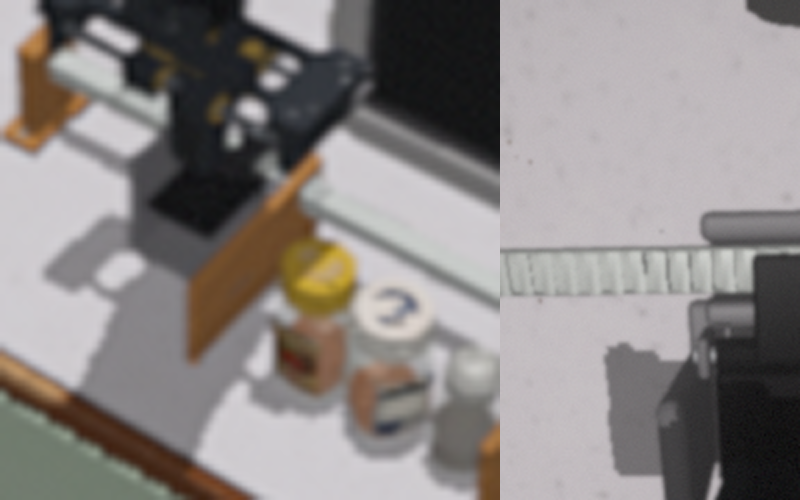

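The picture shows the shut fingers above the black paddle (about (205,190) in the left crop), clear of both the wall and the wooden plate. Next I press down.

>>> carry_out([
  [0,0,0.01,0,0,0,-1],
  [0,0,0.01,0,0,0,-1],
  [0,0,0.005,0,0,0,-1],
  [0,0,0.004,0,0,0,-1],
  [0,0,0.003,0,0,0,-1],
  [0,0,0.002,0,0,0,-1],
  [0,0,0,0,0,0,-1],
  [0,0,0,0,0,0,-1],
])

```text
t: 5.8
tool_pos: [0.4969, 0.027, 0.0773]
eef_rot: [[1.0, -0.025, -0.004], [-0.025, -1.0, -0.0], [-0.004, 0.0, -1.0]]
contact_force: [-2.8, 0.5, 7.7]
opening: 0.0004
grip_force: 4.0
```

>>> carry_out([
  [0,0,0.001,0,0,0,-1],
  [0,0,0.001,0,0,0,-1],
  [0,0,0,0,0,0,-1],
  [0,0,0,0,0,0,-1],
  [0,-0.003,0,0,0,0,-1],
  [0,-0.003,0,0,0,0,-1],
  [0,-0.003,0,0,0,0,-1],
  [0,-0.003,0,0,0,0,-1],
])

```text
t: 6.47
tool_pos: [0.4971, 0.038, 0.0765]
eef_rot: [[1.0, -0.027, -0.004], [-0.027, -1.0, -0.002], [-0.003, 0.002, -1.0]]
contact_force: [-5.4, -1.2, 18.8]
opening: 0.0001
grip_force: 9.8
```

>>> carry_out([
  [0,-0.004,-0.0005,0,0,0,-1],
  [0,-0.006,0,0,0,0,-1],
  [0,-0.006,0,0,0,0,-1],
  [0,-0.006,0,0,0,0,-1],
  [0,-0.006,0,0,0,0,-1],
  [0,-0.004,0,0,0,0,-1],
  [0,0,0,0,0,0,-1],
  [0,0,0,0,0,0,-1],
])

```text
t: 7.13
tool_pos: [0.4974, 0.0714, 0.0766]
eef_rot: [[1.0, -0.025, -0.005], [-0.025, -1.0, -0.0], [-0.005, 0.0, -1.0]]
contact_force: [-6.1, 0.7, 16.4]
opening: 0.0005
grip_force: 8.5
```

```bash
python3 - <<'E'
from h import *
from cell import telemetry, capture
import cv2
a=capture("side");b=capture("wrist");s=telemetry.state();print(s['tool_pos'],s['contact_force'])
cv2.imwrite("pics/e.png",np.hstack([cv2.resize(a[160:250,210:300],(500,500),interpolation=2),cv2.resize(b[:250,120:270],(300,500),interpolation=2)]))
E
```

```text
[0.49733986 0.07141166 0.07659879] [-5.90652711  1.33607399 15.5422518 ]
```

View pics/e.png

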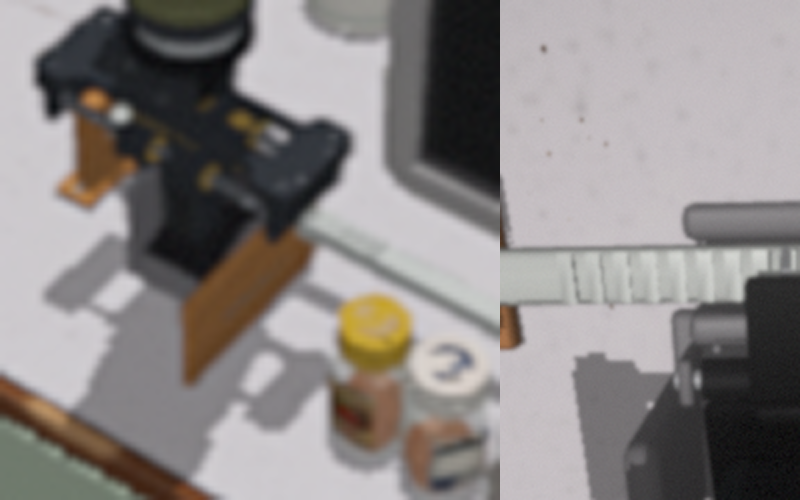

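The stop slides with the fingers, and the jars stay where they were. I carry on towards the free end.

>>> carry_out([
  [0,-0.004,0,0,0,0,-1],
  [0,-0.006,0,0,0,0,-1],
  [0,-0.006,0,0,0,0,-1],
  [0,-0.006,0,0,0,0,-1],
  [0,-0.006,0,0,0,0,-1],
  [0,-0.005,0,0,0,0,-1],
  [0,0,0,0,0,0,-1],
  [0,0,0,0,0,0,-1],
])

```text
t: 7.9
tool_pos: [0.4977, 0.1045, 0.0766]
eef_rot: [[1.0, -0.024, -0.005], [-0.024, -1.0, -0.0], [-0.005, 0.0, -1.0]]
contact_force: [-6.8, 0.3, 16.4]
opening: 0.0002
grip_force: 9.0
```

>>> carry_out([
  [0,-0.004,0,0,0,0,-1],
  [0,-0.004,0,0,0,0,-1],
  [0,-0.004,0,0,0,0,-1],
  [0,-0.004,0,0,0,0,-1],
  [0,-0.004,0,0,0,0,-1],
  [0,0,0,0,0,0,-1],
  [0,0,0,0,0,0,-1],
  [0,0,0,0,0,0,-1],
])

```text
t: 8.57
tool_pos: [0.4978, 0.1229, 0.0766]
eef_rot: [[1.0, -0.026, -0.006], [-0.026, -1.0, -0.002], [-0.006, 0.002, -1.0]]
contact_force: [-6.7, -1.9, 16.5]
opening: 0.0007
grip_force: 9.3
```

>>> carry_out([
  [0,-0.003,0,0,0,0,-1],
  [0,-0.003,0,0,0,0,-1],
  [0,-0.003,0,0,0,0,-1],
  [0,-0.003,0,0,0,0,-1],
  [0,-0.003,0,0,0,0,-1],
  [0,0,0,0,0,0,-1],
  [0,0,0,0,0,0,-1],
  [0,0,0,0,0,0,-1],
])

```text
t: 9.23
tool_pos: [0.4978, 0.1316, 0.0764]
eef_rot: [[0.999, -0.031, -0.009], [-0.032, -0.999, -0.01], [-0.008, 0.01, -1.0]]
contact_force: [-6.8, -12.9, 18.6]
opening: 0.0004
grip_force: 12.3
```

```bash
python3 - <<'E'
from h import *
from cell import telemetry, capture
import cv2
a=capture("side");b=capture("wrist");s=telemetry.state();print(s['tool_pos'],s['contact_force'])
cv2.imwrite("pics/f.png",np.hstack([cv2.resize(a[160:250,200:290],(500,500),interpolation=2),cv2.resize(b[:250,120:270],(300,500),interpolation=2)]))
E
```

```text
[0.49776696 0.13153341 0.07640044] [ -6.45181343 -12.96930466  18.37772954]
```

View pics/f.png

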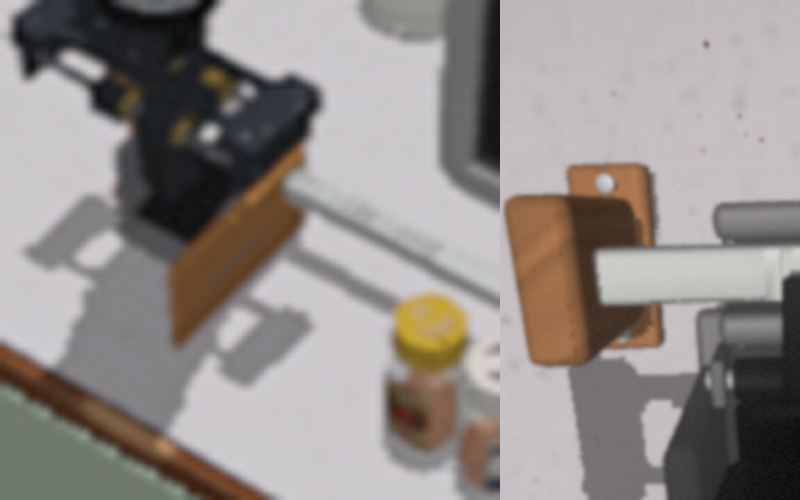

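>>> carry_out([
  [0,-0.002,0,0,0,0,-1],
  [0,-0.002,0,0,0,0,-1],
  [0,-0.002,0,0,0,0,-1],
  [0,0,0,0,0,0,-1],
  [0,0,0,0,0,0,-1],
  [0,0,0,0,0,0,-1],
  [0,0,0,0,0,0,-1],
  [0,0,0,0,0,0,-1],
])

```text
t: 10.0
tool_pos: [0.4977, 0.1317, 0.0764]
eef_rot: [[0.999, -0.036, -0.01], [-0.037, -0.999, -0.017], [-0.01, 0.017, -1.0]]
contact_force: [-6.4, -23.7, 18.4]
opening: 0.0007
grip_force: 17.7
```

Firm end reached: 24 N gave only 0.2 mm more. I ease the sideways push and lift straight up.

>>> carry_out([
  [0,0.003,0,0,0,0,-1],
  [0,0.003,0,0,0,0,-1],
  [0,0.001,-0.001,0,0,0,-1],
  [0,0,-0.006,0,0,0,-1],
  [0,0,-0.008,0,0,0,-1],
  [0,0,-0.01,0,0,0,-1],
  [0,0,-0.01,0,0,0,-1],
  [0,0,-0.01,0,0,0,-1],
])

```text
t: 10.67
tool_pos: [0.5014, 0.1374, 0.121]
eef_rot: [[1.0, -0.026, -0.001], [-0.026, -1.0, -0.001], [-0.001, 0.001, -1.0]]
contact_force: [-0.9, 0.1, 0.3]
opening: 0.0006
grip_force: 0.0
```

>>> carry_out([
  [0,0,-0.02,0,0,0,-1],
  [0,0,-0.03,0,0,0,-1],
  [0,0,-0.03,0,0,0,-1],
  [-0.01,0,-0.02,0,0,0,-1],
  [-0.02,0,0,0,0,0,-1],
  [-0.02,0,0,0,0,0,-1],
  [0,0,0,0,0,0,-1],
  [0,0,0,0,0,0,-1],
])

```text
t: 11.33
tool_pos: [0.4512, 0.1401, 0.2216]
eef_rot: [[1.0, -0.024, 0.0], [-0.024, -1.0, 0.001], [0.0, -0.001, -1.0]]
contact_force: [0.6, 0.4, 1.0]
opening: 0.0006
grip_force: 0.0
```

```bash
python3 - <<'E'
from h import *
from cell import telemetry, capture
import cv2
s=telemetry.state();b=capture("wrist");print(s['t'],s['tool_pos'],s['contact_force'])
cv2.imwrite("pics/g.png",cv2.resize(b[:240],(800,375),interpolation=2))
E
```

```text
11.3333 [0.45116382 0.14005669 0.2215645 ] [0.56455765 0.39319467 0.96121927]
```

View pics/g.png

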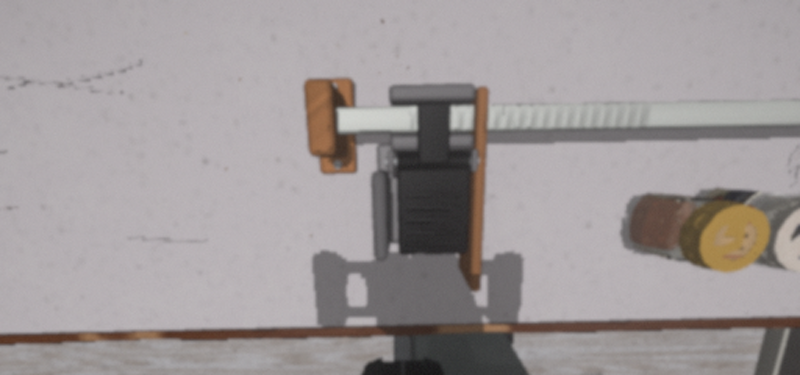

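```bash
python3 - <<'E'
from h import *
for u,v,z in ((476,288,.077),(469,252,.086),(400,252,.086),(735,240,.1)): print(np.round(ray("wrist",u/1.5625,v/1.5625,z),3))
E
```

```text
[0.446 0.087 0.077]
[0.474 0.094 0.086]
[0.475 0.14  0.086]
[ 0.48  -0.072  0.1  ]
```

```bash
python3 -c "
from cell import finish_job
print(finish_job())"
```

```text
the job is handed in; nothing more can be done
None
```

I pressed the release and pushed the stop about 96 mm to its firm end, let go with the paddle looking up again, saw no jar or bystander touched, and handed the job in at about 11 s; the verdict was not shown.

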